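Snap the cover plate onto the sloped welding console

TASK

Fit the loose aluminium cover plate onto the sloped face of the welding console, handle outwards and the right way round, and press it down, keeping it level with the face, until all four standoffs have clicked through and the plate sits fully home on every one. Press no harder than it takes, so that the face on its rubber mounts is not bent in, and leave the other things on the bench where they are.

Things in the scene. Friction and masses are not known exactly. Their poses are not given: they have to be found in the camera images.
- cover: Loose flat aluminium plate, 126 (x) x 180 (y) x 4 mm, about 0.3 kg, flat on the bench, handle up. Origin: centre of its underside; z up through the handle, x to the edge that goes uppermost. On its centre a black grip bar 50 (x) x 20 (y) mm, top 44 mm above the underside. Four 13 mm square holes in a trapezoid, so it fits one way round: 130 mm apart near the +x edge, 90 mm near the -x edge.
- console: The fixed grey console, 200 deep x 230 mm wide, 50 mm high at its front (-x), about 125 mm at its back. Origin: centre of its underside.
- seat (a point): Point on the console's sloped face, 25 degrees from level. Origin: amid the four standoffs, in the plane of their shoulders, where the cover's underside rests when home (98 mm above the bench). x up the slope, y left seen from the front, z out of the face; the cover belongs with its axes along these, origin on origin. The solid face is 12 mm below the shoulder plane.
- face (a joint): How far the sloped face, which sits on soft rubber mounts, is pushed in along its -z, in m: 0 at rest, about 1 mm for every 1.5 N, with the standoffs and seat going along. It bends for good if pushed in more than 18 mm (27 N).
- tin: Open steel tin, 44 mm wide, 50 mm high; bystander. Origin: centre of its underside.
- flange: Dark steel pipe flange, 84 mm wide, 60 mm high; bystander. Origin: centre of its underside.
- spool: Wire spool, 100 mm wide, 50 mm high; bystander. Origin: centre of its underside.
- angle_iron: Piece of angle iron 120 x 40 x 40 mm; bystander. Origin: underside, middle of its length.
- wrench: Wrench, 200 mm, lying flat at the left (+y); bystander. Origin: underside.
- brush: Brush lying flat at the right (-y); bystander. Origin: underside.
- bush: Steel bush, a tube 28 mm wide, 30 mm high, standing on end; bystander. Origin: centre of its underside.
- hole0 (a point): Centre of the cover's upper left hole, at its underside: (45, 65, 0) mm in the cover's frame.
- hole1 (a point): Centre of the cover's upper right hole, at its underside: (45, -65, 0) mm in the cover's frame.
- hole2 (a point): Centre of the cover's lower left hole, at its underside: (-45, 45, 0) mm in the cover's frame.
- hole3 (a point): Centre of the cover's lower right hole, at its underside: (-45, -45, 0) mm in the cover's frame.
- post0 (a point): Centre of the upper left standoff's shoulder, at (45, 65, 0) mm in the face's frame; hole0 belongs here. Each of the four white standoffs has a 19 mm wide shoulder, a 9.6 mm pin tapering to a tip 19 mm above it, and two sprung barbs (left and right, along y) reaching 9 mm from the pin's axis at 7 mm above the shoulder.
- post1 (a point): Centre of the upper right standoff's shoulder, at (45, -65, 0) mm in the face's frame; hole1 belongs here. A cover laid over the pins hangs on the barbs about 12 mm above the shoulders. Each standoff takes roughly 12 to 18 N along the face's -z, pressed on the metal beside it; the four at once need far more.
- post2 (a point): Centre of the lower left standoff's shoulder, at (-45, 45, 0) mm in the face's frame; hole2 belongs here. The barbs resist until the cover's underside is about 3 mm from home, then snap out above the plate; the plate then stops hard on the shoulder.
- post3 (a point): Centre of the lower right standoff's shoulder, at (-45, -45, 0) mm in the face's frame; hole3 belongs here. Pressing outside the four standoffs before the others have caught tips the plate up.

How it is judged:
By the outcome, as a careful person would: the job done as asked, in the order asked, and still so for the second after the job is handed in, with the robot touching nothing.
It also fails if it takes over 58 s, if anything falls off the work surface, if the arm or the gripper's body presses on something with over 40 N, if the wrist force passes 120 N, or if a joint passes its speed limit or range.

ROBOT

A 6-joint arm with a two-finger parallel gripper is mounted at the origin on the work surface. World frame = base frame: x ahead of the robot, y to its left, z up, the work surface at z = 0. Lengths are in m, angles in rad, forces in N, time in s.
With the tool pointing down it reaches from about 0.35 to 0.975 m from the base axis. Payload 4.9 kg.
Tool frame: the origin (TCP) lies midway between the tips of the shut fingers; the grasp point (between the pads) lies 19 mm behind it; z points along the fingers, y is the direction in which the jaws open and shut (so a half turn about z gives the same grasp; the last joint's range is limited). The gripper opens to 85 mm and grips with 20 to 120 N. Pads are 22 mm wide; open, the fingers measure 114 mm over their backs; the gripper's body (76 mm by 85 mm) begins 54 mm behind the grasp point. The pads swing forward as they close: fully open they stand 13 mm farther back than shut.
Start: joints at [-1.23, 0.053, 1.613, -0, 1.476, -0.119], TCP at [0.277, -0.56, 0.231] pointing down, gripper open.
Joint ranges: [-3.01, 3.01], [-1.01, 2.22], [0.06, 2.58], [-1.02, 4.17], [0.09, 2.62], [-3.14, 3.14]. Speed limits (rad/s): [2.57, 2.57, 3.14, 3.14, 3.14, 3.14].

INTERFACE

Orientations are given as a unit quaternion [w, x, y, z].
In Python, from plant import state, grab_frame, camera_params, job_done, boxes_of gives the robot as it stands.
- The arm moves only by the tool step_arm, never from a script. Its argument "steps" is a list of rows, each a list of 4 numbers: the shift along the tool's x, y, z in mm, then the turn about the tool's z in degrees. A call has 1 to 8 rows; each row shifts and turns the pose as measured when the row begins, along the tool's axes as they then stand; what a row does not reach is not made up. A row lasts 1/10 s, in which the tool goes at most 50 mm and 8.59 degrees, less where a joint would pass 70% of its speed; a pose out of reach is approached as far as the arm can. A call is refused whole if a number of a shift passes 50 or a number of a turn 8.59, either way. A call with a gripper value outside its range is refused whole. "claw" is the opening in per cent of the stroke, from 0 (shut) to 100 (fully open), set as the call begins (left out, the last holds). The fingers move at their own pace and stop on an object; the grip force is fixed at half the most. Time passes only in rows, so rows that do not move let the fingers close. It gives the time, the measured TCP pose, the force and the opening at its end, in the units of the state.
- state(): the state, without advancing time (a new reading comes with each control period).
- grab_frame(name): name is "scene" or "top" or "wrist"; returns (picture, depth): 480x640x3 uint8, red, green, blue; 480x640 float32, m along the optical axis (not along the pixel's ray), 0 where there is no reading.
- camera_params(name): a dict with "mtx" (3x3 intrinsics, pixels), "extrinsics" (4x4, takes a point from camera to world coordinates); the wrist camera has in their place "T_tool_cam" (4x4, takes a point from camera to tool coordinates, whose origin is the TCP and whose axes are the flange's). Camera axes: x right, y down, z forward; pixel columns grow to the right and rows downward; lengths in m; the calibration is good to about 2 mm. A picture is of the moment at which its call begins: read the wrist's pose just before it. camera_params takes no time and is no camera call.
- job_done(): hands the job in, once; it reports no verdict.
Trained networks look in the newest picture that a camera, given by its name, has taken for a name from the list of things; names that differ only in an ending like _2 or _b are one class to them, and where a whole thing is asked for, a point or a joint stands for the part that bears it (a point fixed in the world has none). Each returns a list of dicts, best first, with "p" (0 to 1); they miss things now and then, are a little off and sometimes report something else, mostly with a low value. They report only what shows in the picture. A call takes as long as a camera call.
- boxes_of(camera, label): "box" ([left, top, width, height] in pixels, round what is visible of it).
The state is a dict: "time": time; "joint_pos": joint angles; "joint_vel": joint speeds; "joint_efforts": joint torques, N m; "tool_pos": TCP position; "tool_rot": TCP orientation; "contact_force": force on the tool from outside, world axes, zero at the start; "ft_torque": the same for the moment, N m; "gripper_width": opening from 0.0 (shut) to 1.0 (fully open).
Only numpy, scipy, OpenCV 4.12 (cv2) and the standard library are available. Lean on these libraries where they do the work, as an engineer would, in place of code of your own. Each camera call takes 0.05 s, during which the arm holds its last target. There are 200 camera calls.

## Working session

There is one attempt and no reset: what is moved stays moved. The work goes in short steps, Python scripts to look and compute and a tool call to move; the robot and the scene stay as the last step left them, time stands still between calls to the robot, and variables do not carry over. Pictures are saved under pics/ and viewed, about 8 in all and at most 12, crops included, and the job is handed in when it is done.

Besides the shell and the picture viewer there is one more tool, called after ">>>" as name(argument=value, ...) on one line, values as JSON. step_arm: Moves the arm, as the interface text tells. Its arguments: {"type":"object","properties":{"steps":{"type":"array"},"claw":{"type":"number"}},"required":["steps"]}

```bash
mkdir -p pics; ls; python3 - <<'E'
from plant import *
import cv2,numpy as np
s=state();print(s)
for c in ("scene","top"):
    im,d=grab_frame(c);cv2.imwrite(f"pics/{c}0.png",im[:,:,::-1]);np.savez(f"{c}0.npz",im=im,d=d)
    p=camera_params(c);print(c,p)
    for l in("cover","console"):print(l,boxes_of(c,l)[:2])
print(camera_params("wrist"))
E
```

```text
pics
{'time': 0.0, 'joint_pos': array([-1.22999756e+00,  5.33616086e-02,  1.61431735e+00,  7.08162704e-06,
        1.47600682e+00, -1.19020848e-01]), 'joint_vel': array([-0.00010283,  0.00022209,  0.00102258,  0.00040059,  0.00020393,
        0.00206359]), 'joint_efforts': array([-1.16378660e-04, -3.93680549e+01, -3.70175958e+01, -1.52714742e-04,
        7.12100606e-03, -3.64584992e-06]), 'tool_pos': array([ 0.27714333, -0.55948502,  0.23004614]), 'tool_rot': array([-1.04052111e-03,  9.73686497e-01,  2.27889250e-01, -1.12311221e-04]), 'contact_force': array([ 0.13763265, -0.70608499, -0.76391537]), 'ft_torque': array([ 0.03318848, -0.04369878, -0.01793069]), 'gripper_width': 0.9972840291315631}
scene {'mtx': array([[607.16600853,   0.        , 315.88187235],
       [  0.        , 607.16600853, 240.50631169],
       [  0.        ,   0.        ,   1.        ]]), 'extrinsics': array([[ 0.13887825,  0.72108248, -0.6787878 ,  1.50920554],
       [ 0.99023595, -0.09276358,  0.10405615, -0.14979085],
       [ 0.01206628, -0.68661122, -0.72692464,  1.05850531],
       [ 0.        ,  0.      
[... 647 characters left out ...]
   1.00000000e+00]])}
cover [{'box': [365.0, 224.6, 66.8, 45.1], 'p': 0.85}]
console [{'box': [214.0, 200.2, 97.6, 95.6], 'p': 0.75}, {'box': [215.8, 202.5, 92.4, 78.1], 'p': 0.58}]
{'mtx': array([[393.24100884,   0.        , 320.75997032],
       [  0.        , 393.24100884, 242.842013  ],
       [  0.        ,   0.        ,   1.        ]]), 'T_tool_cam': array([[ 5.88753016e-04, -9.58093959e-01, -2.86453519e-01,
         7.31120398e-02],
       [ 9.99999826e-01,  5.57618255e-04,  1.90265536e-04,
         1.09670261e-03],
       [-2.25605493e-05, -2.86453582e-01,  9.58094121e-01,
        -1.43591232e-01],
       [ 0.00000000e+00,  0.00000000e+00,  0.00000000e+00,
         1.00000000e+00]])}
```

```bash
python3 - <<'E'
import cv2,numpy as np
a=np.load("top0.npz")["im"][150:350,170:470,::-1]
cv2.imwrite("pics/top_c.png",cv2.resize(a,(798,532),interpolation=cv2.INTER_CUBIC))
E
```

```text
(no output)
```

View pics/scene0.png

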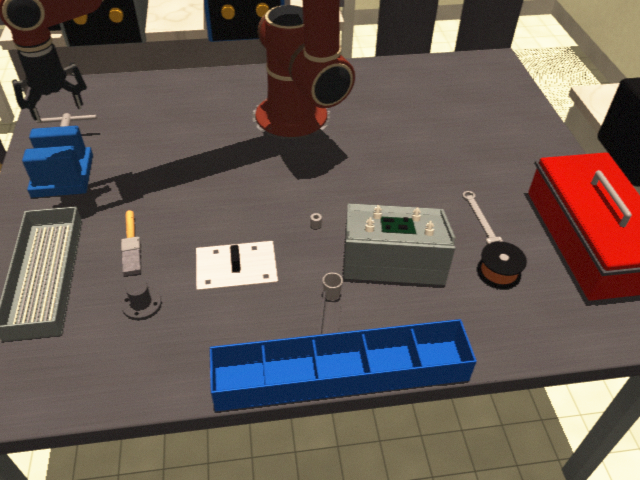

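View pics/top_c.png

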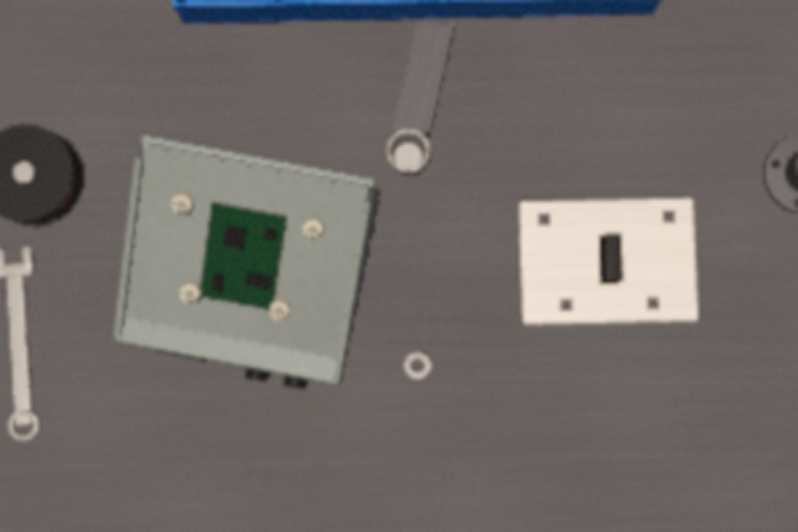

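Cover lies at about crop (608,260), its wide hole pair towards world +x. The console is at about (245,255), yawed roughly -11°, with its posts at (181,204), (312,229), (190,293) and (279,310). Next I'll get metric positions for both.

```bash
cat >h.py <<'E'
import numpy as np,cv2
from scipy.spatial.transform import Rotation as R
def ray(p,uv,T):
    d=np.linalg.inv(p["mtx"])@np.array([*uv,1.]);return T[:3,3],T[:3,:3]@d
def onz(p,uv,T,z):
    o,d=ray(p,uv,T);return o+d*(z-o[2])/d[2]
def cloud(p,d,T):
    v,u=np.mgrid[:480,:640];c=np.stack([(u-p["mtx"][0,2])/p["mtx"][0,0]*d,(v-p["mtx"][1,2])/p["mtx"][1,1]*d,d],-1)
    return c@T[:3,:3].T+T[:3,3]
def Ttool(s):
    T=np.eye(4);q=s["tool_rot"];T[:3,:3]=R.from_quat([*q[1:],q[0]]).as_matrix();T[:3,3]=s["tool_pos"];return T
E
python3 - <<'E'
from h import *
from plant import *
p=camera_params("top");T=p["extrinsics"];z=np.load("top0.npz");im,d=z["im"],z["d"]
P=cloud(p,d,T)
g=im.min(2);m=np.zeros_like(g);m[215:280,360:435]=(g[215:280,360:435]>150)
c=max(cv2.findContours(m,0,2)[0],key=cv2.contourArea);r=cv2.minAreaRect(c);print(r)
b=np.array([onz(p,q,T,.004) for q in cv2.boxPoints(r)]);print(b.round(4),b.mean(0))
for q in [(545,219),(669,216),(566,305),(653,303)]:print("hole",onz(p,(170+q[0]/2.66,150+q[1]/2.66),T,.004).round(4))
print("bench z",np.median(P[300:330,330:420,2]),"cover z",np.median(P[228:240,380:390,2]))
# console face plane
from numpy.linalg import lstsq
reg=P[225:270,228:300].reshape(-1,3)
for k in range(5):
    A=np.c_[reg[:,:2],np.ones(len(reg))];co=lstsq(A,reg[:,2],rcond=None)[0];e=reg[:,2]-A@co;reg=reg[abs(e)<max(.003,1.5*e.std())]
n=np.array([-co[0],-co[1],1]);n/=np.linalg.norm(n);print("plane",co,"tilt",np.degrees(np.arccos(n[2])),"yaw",np.degrees(np.arctan2(-n[1],-n[0])),len(reg))
for q in [(181,204),(312,229),(190,293),(279,310)]:
    o,dd=ray(p,(170+q[0]/2.66,150+q[1]/2.66),T)
    # intersect plane offset 12+12 mm along n
    off=.024/n[2];t=(co[0]*o[0]+co[1]*o[1]+co[2]+off-o[2])/(dd[2]-co[0]*dd[0]-co[1]*dd[1]);x=o+t*dd
    print("post shoulder",(x-.012*n).round(4))
E
```

```text
((398.0894470214844, 247.80841064453125), (46.091278076171875, 65.78679656982422), 88.45184326171875)
[[ 0.6345 -0.1023  0.004 ]
 [ 0.6358 -0.2851  0.004 ]
 [ 0.5079 -0.2833  0.004 ]
 [ 0.5066 -0.1022  0.004 ]] [ 0.57119249 -0.19322914  0.004     ]
hole [ 0.6153 -0.1304  0.004 ]
hole [ 0.6158 -0.2598  0.004 ]
hole [ 0.5251 -0.1494  0.004 ]
hole [ 0.5254 -0.2396  0.004 ]
bench z 0.000751061971804523 cover z 0.004333578107599156
plane [ 0.45678572 -0.09549945 -0.1575419 ] tilt 25.016669594213344 yaw -11.808646647442579 1885
post shoulder [0.6268 0.2292 0.1201]
post shoulder [0.6002 0.104  0.12  ]
post shoulder [0.5439 0.2264 0.0825]
post shoulder [0.5255 0.1395 0.0824]
```

>>> step_arm(steps=[[0,0,0,8.59],[0,0,0,8.59],[0,0,0,8.59],[28,-38,0,0],[28,-38,0,0],[28,-38,0,0],[28,-38,0,0],[28,-38,0,0]])

```text
time: 1.1
tool_pos: [0.418, -0.3685, 0.2299]
tool_rot: [0.0, 1.0, -0.005, -0.0]
contact_force: [0.3, 0.1, 0.3]
gripper_width: 0.997
```

>>> step_arm(steps=[[28,-38,0,0],[28,-38,0,0],[28,-38,0,0],[28,-38,0,0],[0,0,30,0],[0,0,0,0],[0,0,0,0]])

```text
time: 1.8
tool_pos: [0.539, -0.2052, 0.2017]
tool_rot: [0.001, 1.0, -0.001, 0.002]
contact_force: [0.2, -1.1, -0.3]
gripper_width: 1.001
```

```bash
python3 - <<'E'
from h import *
from plant import *
s=state();im,d=grab_frame("wrist");cv2.imwrite("pics/w1.png",im[:,:,::-1])
p=camera_params("wrist");T=Ttool(s)@p["T_tool_cam"];np.savez("w1.npz",im=im,d=d,T=T)
P=cloud(p,d,T)
print(s["tool_pos"],boxes_of("wrist","cover")[:1])
h=(P[...,2]>.036)&(P[...,2]<.05)&(im.max(2)<90)&(abs(P[...,0]-.57)<.06)&(abs(P[...,1]+.194)<.06)
v,u=np.nonzero(h);q=P[h];print(len(q),q.mean(0),q.min(0),q.max(0))
if len(q)>20:
    r=cv2.minAreaRect((q[:,:2]*1000).astype(np.float32));print(r)
E
```

```text
[ 0.53897689 -0.2052141   0.20170875] [{'box': [190.3, 95.0, 227.6, 148.4], 'p': 0.7}]
1708 [ 0.5749891  -0.19300207  0.04445536] [ 0.54970907 -0.20278809  0.03610238] [ 0.59894438 -0.18272266  0.04741022]
((574.321533203125, -192.7541961669922), (20.060579299926758, 49.240692138671875), 89.892333984375)
```

View pics/w1.png

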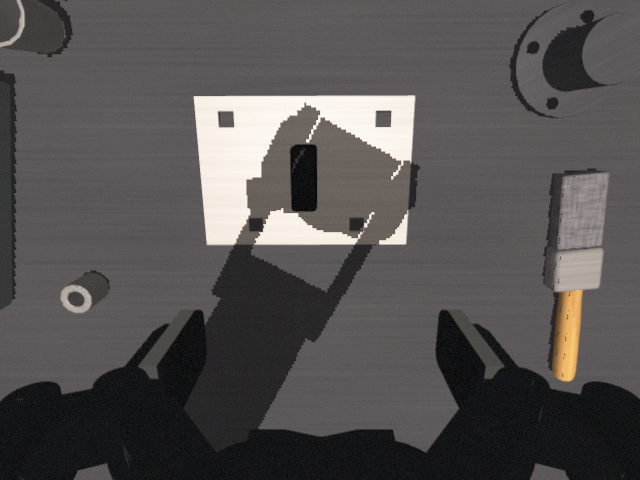

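The wrist view shows the handle at pixel (303,178), i.e. world (0.574, -0.193), top z 0.044, yaw about 0. The wide hole pair is at +x. I'll grip the lower half of the handle so that the plate can pivot in the pads.

>>> step_arm(steps=[[15,-12,45,0],[0,0,48,0],[0,0,48,0],[0,0,30,0],[0,0,12,0],[0,0,0,0]])

```text
time: 2.5
tool_pos: [0.5603, -0.2044, 0.0244]
tool_rot: [0.005, 1.0, -0.007, 0.01]
contact_force: [0.3, 0.7, 0.6]
gripper_width: 1.004
```

>>> step_arm(steps=[[-3,-6,4,0],[-3,-5,4,0],[0,0,0,0],[0,0,0,0]])

```text
time: 2.9
tool_pos: [0.5583, -0.1955, 0.0228]
tool_rot: [0.008, 1.0, -0.008, 0.015]
contact_force: [-0.1, -0.4, 0.0]
gripper_width: 1.002
```

>>> step_arm(steps=[[-3,-2,5,0],[-2,-1,3,0],[0,0,0,0]])

```text
time: 3.2
tool_pos: [0.5546, -0.1928, 0.0162]
tool_rot: [0.009, 1.0, -0.008, 0.017]
contact_force: [-0.4, 0.6, -0.1]
gripper_width: 0.999
```

>>> step_arm(claw=0, steps=[[0,0,0,0],[0,0,0,0],[0,0,0,0],[0,0,0,0],[0,0,0,0],[0,0,0,0]])

```text
time: 3.8
tool_pos: [0.5546, -0.1926, 0.0167]
tool_rot: [0.008, 1.0, -0.008, 0.017]
contact_force: [-1.3, 0.3, 0.3]
gripper_width: 0.224
```

>>> step_arm(steps=[[0,0,-20,0],[0,0,-35,0],[0,0,-45,0],[0,0,-45,0],[0,0,-45,0],[0,0,-20,0],[0,0,0,0]])

```text
time: 4.5
tool_pos: [0.5428, -0.1873, 0.2246]
tool_rot: [0.005, 1.0, -0.008, 0.009]
contact_force: [0.0, 0.2, -3.6]
gripper_width: 0.22
```

```bash
python3 - <<'E'
from h import *
from plant import *
s=state();im,d=grab_frame("wrist");cv2.imwrite("pics/w2.png",im[:,:,::-1])
p=camera_params("wrist");T=Ttool(s)@p["T_tool_cam"];P=cloud(p,d,p["T_tool_cam"]);np.savez("w2.npz",im=im,d=d,T=T)
print(s["tool_pos"],s["tool_rot"],s["contact_force"],s["joint_pos"])
m=(im.min(2)>140)&(d>0)&(d<.3);q=P[m];c=np.median(q,0);q=q[np.linalg.norm(q-c,axis=1)<.15]
for k in range(4):
    A=np.c_[q[:,:2],np.ones(len(q))];co=np.linalg.lstsq(A,q[:,2],rcond=None)[0];e=q[:,2]-A@co;q=q[abs(e)<max(.002,2*e.std())]
print(len(q),"tool-frame plate slope x,y deg",np.degrees(np.arctan(co[:2])),"z at TCP",co[2],q.min(0),q.max(0))
E
```

```text
[ 0.54281533 -0.1873206   0.22457219] [ 0.00493376  0.99991413 -0.00815255  0.00899558] [ 0.03992712  0.16013763 -3.59803073] [-4.61386520e-01 -7.69555575e-02  1.75280190e+00 -1.00119750e-03
  1.44525057e+00  1.12583114e+00]
58527 tool-frame plate slope x,y deg [2.0138019  0.43148989] z at TCP 0.011312618149278215 [-0.04513227 -0.0908965   0.00764913] [0.08257492 0.09133724 0.01676069]
```

View pics/w2.png

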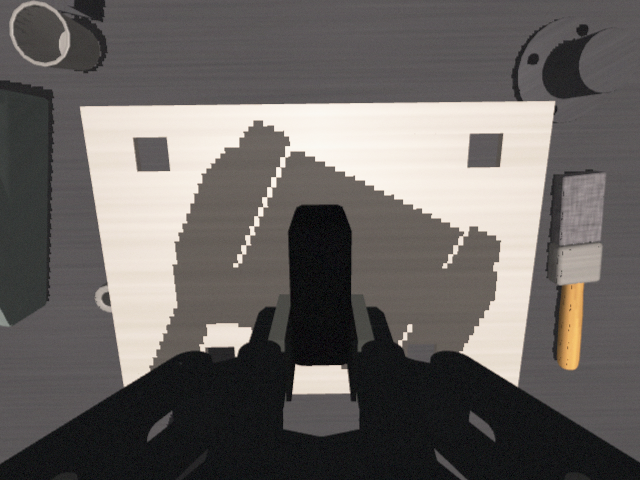

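The plate is held: centre 20 mm ahead of the TCP in tool x, square in the grip, wide hole pair at +x. Next I'll move behind the console to see the posts past the plate edge.

>>> step_arm(steps=[[0,0,-30,5.5],[0,0,-40,5.5],[-9,-18,-30,0],[-18,-36,-5,0],[-18,-36,0,0],[-18,-36,0,0],[-18,-36,0,0],[-18,-36,0,0]])

```text
time: 5.35
tool_pos: [0.4796, 0.0331, 0.3036]
tool_rot: [-0.001, 0.993, -0.114, -0.011]
contact_force: [0.8, 0.4, -2.5]
gripper_width: 0.222
```

>>> step_arm(steps=[[-18,-36,0,0],[-18,-36,0,0],[-18,-36,0,0],[-18,-36,0,0],[-10,-20,0,0],[0,0,0,0],[0,0,0,0],[0,0,0,0]])

```text
time: 6.15
tool_pos: [0.4252, 0.2202, 0.279]
tool_rot: [0.005, 0.993, -0.111, -0.029]
contact_force: [0.6, -0.6, -2.1]
gripper_width: 0.223
```

```bash
cat >look.py <<'E'
import sys
from h import *
from plant import *
n=sys.argv[1]
s=state();im,d=grab_frame("wrist");cv2.imwrite(f"pics/{n}.png",im[:,:,::-1])
p=camera_params("wrist");Tt=Ttool(s);T=Tt@p["T_tool_cam"];np.savez(f"{n}.npz",im=im,d=d,T=T,Tt=Tt)
print(s["time"],s["tool_pos"],s["tool_rot"],s["contact_force"])
E
python3 look.py w3
```

```text
6.15 [0.42524313 0.22016247 0.27896268] [ 0.00508629  0.99340394 -0.11085072 -0.02889384] [ 0.58340155 -0.55998447 -2.08961671]
```

View pics/w3.png

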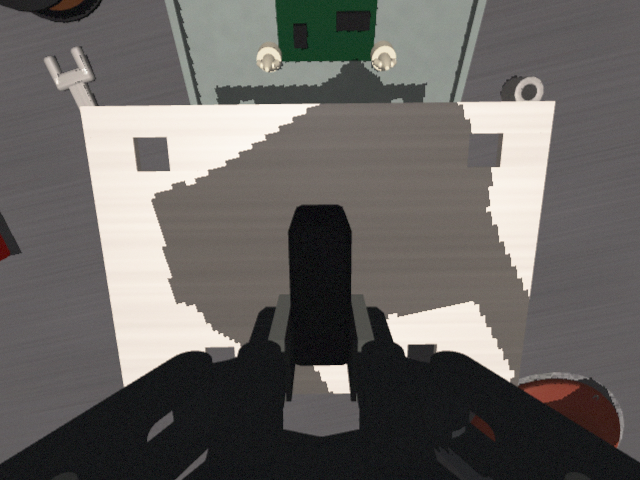

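The lower posts show at pixels (268,58) and (384,57). I'll fit the seat pose from them and from the face plane.

```bash
cat >posts.py <<'E'
import sys
from h import *
from plant import camera_params
z=np.load(sys.argv[1]+".npz");im,d,T=z["im"].astype(int),z["d"],z["T"]
p=camera_params("wrist");P=cloud(p,d,T)
ok=(d>0)&(P[...,2]>.06)&(P[...,2]<.16);ok[100:]=False;ok[:,:190]=False;ok[:,470:]=False
q=P[ok&(im.max(2)<175)]
for k in range(6):
    A=np.c_[q[:,:2],np.ones(len(q))];co=np.linalg.lstsq(A,q[:,2],rcond=None)[0];e=q[:,2]-A@co;q=q[abs(e)<max(.002,2*e.std())]
n=np.array([-co[0],-co[1],1]);n/=np.linalg.norm(n);print("tilt",np.degrees(np.arccos(n[2])),"yaw",np.degrees(np.arctan2(-n[1],-n[0])),len(q))
Q=P[ok];H=(Q[:,2]-Q[:,:2]@co[:2]-co[2])*n[2]
yaw=np.arctan2(-n[1],-n[0])
X=np.array([np.cos(yaw)*n[2],np.sin(yaw)*n[2],np.hypot(n[0],n[1])]);Y=np.cross(n,X)
m=(H>.009)&(H<.04)
uv=np.argwhere(ok)[m];Qm=Q[m];Hm=H[m];L=[]
for lo,hi in((190,326),(326,470)):
    k=(uv[:,1]>=lo)&(uv[:,1]<hi)
    a=Qm[k]-np.outer(Hm[k]-.012,n)  # foot in shoulder plane
    pin=Hm[k]>.02
    xm=[np.median(a[pin]@v) for v in(X,Y)]
    xm2=[(a[~pin]@v) for v in(X,Y)]
    print(k.sum(),pin.sum(),"H max",Hm[k].max(),"pin",np.round(xm,4),"shoulder mid",[round((w.min()+w.max())/2,4) for w in xm2],[round(np.ptp(w),4) for w in xm2])
    h0=co[2]*n[2]+.012   # n.x of shoulder plane
    L.append(xm[0]*X+xm[1]*Y+h0*n)
L=np.array(L);print(L.round(4),"dist",np.linalg.norm(L[0]-L[1]))
dv=L[0]-L[1];print("yaw from posts",np.degrees(np.arctan2(-dv[0],dv[1])))
print("seat",(L.mean(0)+.045*X).round(4),"X",X.round(3))
E
python3 posts.py w3
```

```text
tilt 25.358137111891747 yaw -12.04225716495227 17263
621 205 H max 0.03176151708664434 pin [0.472  0.3391] shoulder mid [np.float64(0.4657), np.float64(0.3596)] [np.float64(0.0558), np.float64(0.0983)]
893 206 H max 0.03221018382736712 pin [0.472  0.2509] shoulder mid [np.float64(0.4614), np.float64(0.2195)] [np.float64(0.0527), np.float64(0.0798)]
[[0.5441 0.2307 0.0809]
 [0.5257 0.1444 0.0809]] dist 0.08814342771826865
yaw from posts -12.013381118129399
seat [0.5747 0.1791 0.1002] X [ 0.884 -0.189  0.428]
```

>>> step_arm(steps=[[21,2,0,0],[21,2,0,0],[21,2,0,0],[21,2,0,0],[21,2,0,0],[21,0,0,0]])

```text
time: 6.8
tool_pos: [0.5502, 0.1741, 0.2699]
tool_rot: [0.006, 0.993, -0.115, -0.029]
contact_force: [0.3, 0.8, -2.3]
gripper_width: 0.22
```

>>> step_arm(steps=[[0,0,0,0],[0,0,0,0]])

```text
time: 7.0
tool_pos: [0.5522, 0.1707, 0.2684]
tool_rot: [0.006, 0.992, -0.118, -0.03]
contact_force: [0.2, -0.6, -2.3]
gripper_width: 0.219
```

>>> step_arm(steps=[[0,0,8,0],[0,0,8,0],[0,0,8,0],[0,0,8,0],[0,0,0,0],[0,0,0,0]])

```text
time: 7.6
tool_pos: [0.5474, 0.1704, 0.2325]
tool_rot: [0.006, 0.992, -0.118, -0.031]
contact_force: [-0.2, 0.1, -2.6]
gripper_width: 0.224
```

>>> step_arm(steps=[[0,0,-12,0],[0,0,-12,0],[0,0,-12,0],[0,0,-12,0],[0,0,-12,0],[0,0,-12,0],[0,0,-12,0],[0,0,0,0]])

```text
time: 8.4
tool_pos: [0.5548, 0.1713, 0.329]
tool_rot: [0.005, 0.993, -0.118, -0.027]
contact_force: [1.2, -0.2, -2.0]
gripper_width: 0.219
```

>>> step_arm(steps=[[0,0,45,0],[0,0,40,0],[0,0,0,0],[0,0,0,0]])

```text
time: 8.8
tool_pos: [0.5514, 0.1712, 0.2453]
tool_rot: [0.004, 0.993, -0.118, -0.025]
contact_force: [0.5, -0.0, -2.0]
gripper_width: 0.223
```

>>> step_arm(steps=[[0,-4,15,-0.8],[0,-4,15,-0.7],[0,-4,15,0],[0,0,15,0],[0,0,10,0],[0,0,0,0],[0,0,0,0]])

```text
time: 9.5
tool_pos: [0.5528, 0.1845, 0.1737]
tool_rot: [0.003, 0.994, -0.104, -0.023]
contact_force: [-0.0, 0.2, -2.5]
gripper_width: 0.221
```

```bash
python3 look.py w4
```

```text
9.5 [0.55279635 0.18452402 0.17365605] [ 0.00322159  0.99435341 -0.10365469 -0.02250813] [-0.00973388  0.1920544  -2.49478989]
```

View pics/w4.png

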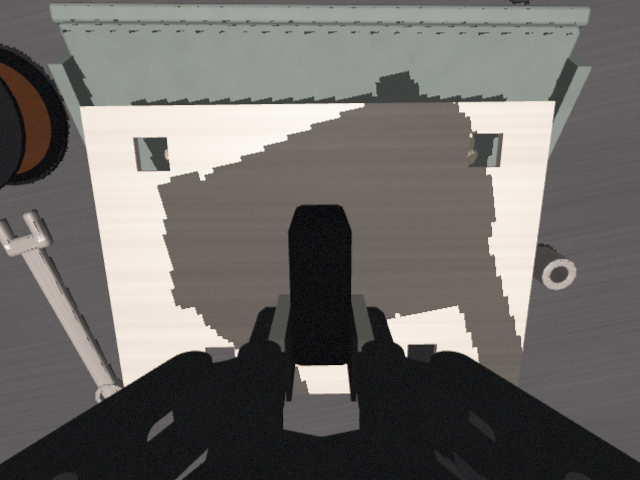

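```bash
cat >ov.py <<'E'
import sys
from h import *
from plant import camera_params
n=sys.argv[1];seat=np.array([float(x) for x in sys.argv[2:5]]);yaw=np.radians(float(sys.argv[5]))
z=np.load(n+".npz");im=z["im"][:,:,::-1].copy();T=z["T"];p=camera_params("wrist")
t=np.radians(25);c,s_=np.cos(yaw),np.sin(yaw)
X=np.array([c*np.cos(t),s_*np.cos(t),np.sin(t)]);Y=np.array([-s_,c,0]);N=np.cross(X,Y)
def pj(q):
    k=np.linalg.inv(T)@np.r_[q,1];k=p["mtx"]@k[:3];return k[:2]/k[2]
S=8;big=cv2.resize(im,None,fx=S,fy=S,interpolation=cv2.INTER_CUBIC) 
for a,b in((45,65),(45,-65)):
    for h,col in((0,(255,0,0)),(7,(0,200,0)),(19,(0,0,255))):
        u=pj(seat+a/1e3*X+b/1e3*Y+h/1e3*N);print(a,b,h,u.round(1))
        cv2.circle(big,tuple(int(v*S+S/2) for v in u),6,col,-1)
o=np.hstack([big[110*S:190*S,130*S:180*S],big[110*S:190*S,460*S:510*S]]);o=o[:600];cv2.imwrite(f"pics/{n}_o.png",o)
E
python3 ov.py w4 .577 .178 .099 -12
```

```text
45 65 0 [185.7 137. ]
45 65 7 [182.1 144.5]
45 65 19 [175.5 158.4]
45 -65 0 [455.2 137.4]
45 -65 7 [458.9 144.9]
45 -65 19 [465.9 158.8]
```

View pics/w4_o.png

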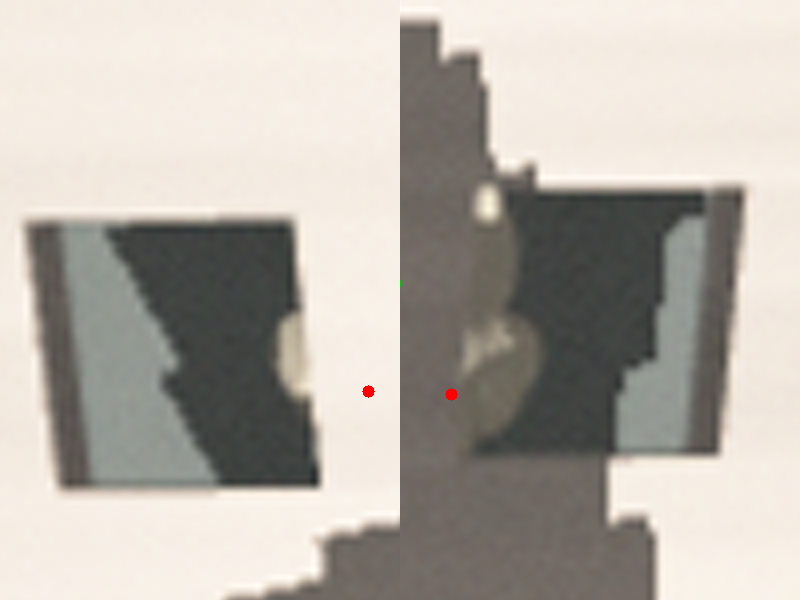

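The pin tips show at the inner hole edges, about (165,154) and (478,157), matching the model to about 1 mm. The yaw needs roughly +1° and x about -3 mm before I lower onto the upper pins.

>>> step_arm(steps=[[-2,0,0,0.6],[-1,0,4,0.5],[0,0,4,0],[0,0,4,0],[0,0,0,0]])

```text
time: 10.05
tool_pos: [0.5503, 0.1852, 0.1634]
tool_rot: [0.003, 0.993, -0.114, -0.02]
contact_force: [-0.7, 0.0, -2.2]
gripper_width: 0.217
```

```bash
python3 look.py w5; python3 ov.py w5 .577 .178 .101 -12.5
```

```text
10.05 [0.55034259 0.18515713 0.16340791] [ 0.0028271   0.99323203 -0.11430558 -0.02040549] [-0.67033705  0.03817093 -2.16117719]
45 65 0 [174.9 135.4]
45 65 7 [170.8 143.4]
45 65 19 [163.3 158.1]
45 -65 0 [462.8 132.2]
45 -65 7 [467.1 140. ]
45 -65 19 [475.2 154.5]
```

View pics/w5_o.png

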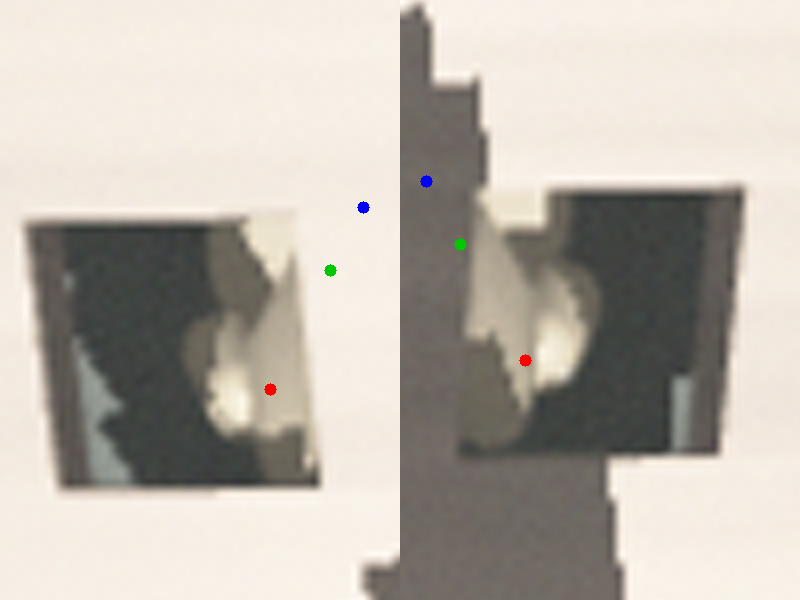

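>>> step_arm(steps=[[0,0,4,0],[1,0,4,0],[0,0,3,0],[0,0,0,0]])

```text
time: 10.5
tool_pos: [0.5523, 0.185, 0.1532]
tool_rot: [0.002, 0.993, -0.114, -0.019]
contact_force: [-1.5, -0.6, -0.9]
gripper_width: 0.222
```

>>> step_arm(steps=[[0,0,3,0],[-1,0,3,0],[-1,0,3,0],[0,0,0,0]])

```text
time: 10.9
tool_pos: [0.5536, 0.1849, 0.1496]
tool_rot: [0.002, 0.993, -0.115, -0.014]
contact_force: [-3.9, -0.9, 3.7]
gripper_width: 0.223
```

>>> step_arm(steps=[[-3,0,4,0],[-3,0,4,0],[-2,0,4,0],[-2,0,4,0]])

```text
time: 11.3
tool_pos: [0.5533, 0.1858, 0.1445]
tool_rot: [0.002, 0.993, -0.116, 0.0]
contact_force: [-1.9, -3.1, 9.8]
gripper_width: 0.224
```

>>> step_arm(steps=[[-3,0,4,0],[-3,0,4,0],[-2,0,4,0],[-2,0,4,0]])

```text
time: 11.7
tool_pos: [0.5535, 0.1859, 0.1415]
tool_rot: [0.002, 0.993, -0.118, 0.014]
contact_force: [-3.4, -3.1, 10.9]
gripper_width: 0.222
```

```bash
cat >plate.py <<'E'
import sys
from h import *
from plant import camera_params
z=np.load(sys.argv[1]+".npz");im,d,Tt=z["im"],z["d"],z["Tt"];p=camera_params("wrist");P=cloud(p,d,p["T_tool_cam"])
m=(im.min(2)>140)&(d>.08)&(d<.3);q=P[m];c=np.median(q,0);q=q[np.linalg.norm(q-c,axis=1)<.15]
for k in range(5):
    A=np.c_[q[:,:2],np.ones(len(q))];co=np.linalg.lstsq(A,q[:,2],rcond=None)[0];e=q[:,2]-A@co;q=q[abs(e)<max(.002,2*e.std())]
n=np.array([co[0],co[1],-1]);n/=np.linalg.norm(n);w=Tt[:3,:3]@n
print(len(q),"tool slope",np.degrees(np.arctan(co[:2])).round(2),"xmax,y",q[:,0].max().round(4),q[:,1].min().round(4),q[:,1].max().round(4),"world tilt",np.degrees(np.arccos(w[2])).round(2),"dir",np.degrees(np.arctan2(-w[1],-w[0])).round(1))
c=Tt[:3,3]+Tt[:3,:3]@np.array([0,0,co[2]]);print("n",w.round(3),"tool z",Tt[:3,2].round(3))
ed=q[q[:,0]>q[:,0].max()-.003];W=(Tt[:3,:3]@ed.T).T+Tt[:3,3];print("upper edge z",W[:,2].mean().round(4),W.mean(0).round(4))
E
python3 look.py w6; python3 plate.py w6
```

```text
11.7 [0.5534701  0.18592023 0.14152453] [ 0.00211032  0.99294844 -0.11766961  0.01424131] [-3.43220889 -3.13336112 10.94903784]
58621 tool slope [0.99 0.4 ] xmax,y 0.0827 -0.0904 0.0911 world tilt 0.75 dir 14.2
n [-0.013 -0.003  1.   ] tool z [ 0.028 -0.008 -1.   ]
upper edge z 0.1311 [0.6314 0.1617 0.1311]
```

Contact with the upper pins tilts tool and plate together, roughly 0.4° per row at a steady 12 N. I'll go on with the same steps.

>>> step_arm(steps=[[-2,0,4,0],[-2,0,4,0],[-2,0,4,0],[-2,0,4,0],[-2,0,4,0],[-2,0,4,0],[-2,0,4,0],[-2,0,4,0]])

```text
time: 12.55
tool_pos: [0.554, 0.1859, 0.1367]
tool_rot: [0.004, 0.992, -0.118, 0.036]
contact_force: [-6.7, -3.8, 14.1]
gripper_width: 0.225
```

>>> step_arm(steps=[[-4,0,4,0],[-4,0,4,0],[-4,0,4,0],[-4,0,4,0],[-4,0,4,0],[-4,0,4,0]])

```text
time: 13.15
tool_pos: [0.5498, 0.1885, 0.1331]
tool_rot: [0.002, 0.991, -0.122, 0.06]
contact_force: [-1.6, -6.8, 9.8]
gripper_width: 0.221
```

```bash
python3 look.py w7; python3 plate.py w7
```

```text
13.15 [0.54975021 0.18848846 0.13309611] [ 0.00220076  0.99074018 -0.12188493  0.05977548] [-1.59244975 -6.8480609   9.81076622]
78113 tool slope [-1.79  0.72] xmax,y 0.0851 -0.0904 0.0917 world tilt 8.72 dir -5.4
n [-0.151  0.014  0.988] tool z [ 0.118 -0.019 -0.993]
upper edge z 0.1346 [0.634  0.1803 0.1346]
```

>>> step_arm(steps=[[-3,1,4,-0.5],[-3,1,4,-0.5],[-3,1,4,-0.5],[-3,0,4,0],[-3,0,4,0],[-3,0,4,0]])

```text
time: 13.8
tool_pos: [0.5509, 0.1875, 0.1284]
tool_rot: [-0.0, 0.99, -0.114, 0.082]
contact_force: [-4.6, -7.0, 11.4]
gripper_width: 0.221
```

>>> step_arm(steps=[[-4,2,4,0],[-4,2,4,0],[-4,2,4,0],[-4,2,4,0],[-4,1,4,0],[-4,1,4,0]])

```text
time: 14.4
tool_pos: [0.5499, 0.1874, 0.1254]
tool_rot: [-0.011, 0.987, -0.117, 0.11]
contact_force: [-0.7, -4.3, 10.0]
gripper_width: 0.225
```

```bash
python3 look.py w8; python3 plate.py w8;python3 ov.py w8 .577 .178 .101 -12.5
```

```text
14.4 [0.54992975 0.18743573 0.12540669] [-0.01123957  0.9869173  -0.11744265  0.10988695] [-0.72324432 -4.26718167  9.96869507]
87256 tool slope [-1.89  0.34] xmax,y 0.0849 -0.0904 0.0919 world tilt 14.6 dir -1.3
n [-0.252  0.006  0.968] tool z [ 0.22  -0.004 -0.976]
upper edge z 0.1353 [0.6329 0.1773 0.1353]
45 65 0 [167.9 147.9]
45 65 7 [161.3 152.8]
45 65 19 [148.5 162.2]
45 -65 0 [489.9 140.9]
45 -65 7 [496.1 145.8]
45 -65 19 [508.  155.1]
```

View pics/w8.png

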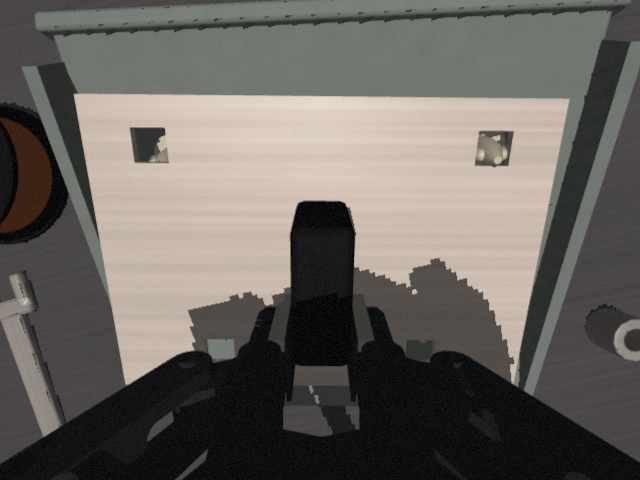

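The plate tilts 14.6°. The right pin is through its hole at (490,150); the left pin at (160,152) is still under the inner edge of its hole. The plate is about 2° off in yaw and a bit too far left. I'll ease up, shift right, turn and lower again.

>>> step_arm(steps=[[0,0,-3,0],[0,0,-3,0],[0,2,-1,-1],[0,1,0,-1],[0,0,0,0]])

```text
time: 14.95
tool_pos: [0.5438, 0.1851, 0.1294]
tool_rot: [-0.01, 0.989, -0.099, 0.106]
contact_force: [-1.3, -0.2, -0.5]
gripper_width: 0.22
```

```bash
python3 look.py w9; python3 plate.py w9;python3 ov.py w9 .577 .178 .101 -12.5
```

```text
14.95 [0.54381265 0.18511801 0.12937685] [-0.00969565  0.98938801 -0.09886206  0.10603605] [-1.26040858 -0.19047184 -0.54049452]
88141 tool slope [-2.35  0.15] xmax,y 0.0854 -0.09 0.092 world tilt 14.56 dir -1.7
n [-0.251  0.007  0.968] tool z [ 0.212 -0.002 -0.977]
upper edge z 0.1394 [0.6274 0.1777 0.1394]
45 65 0 [168.2 129.8]
45 65 7 [161.5 134.1]
45 65 19 [148.8 142.2]
45 -65 0 [483.9 135. ]
45 -65 7 [489.5 139.6]
45 -65 19 [500.3 148.4]
```

View pics/w9_o.png

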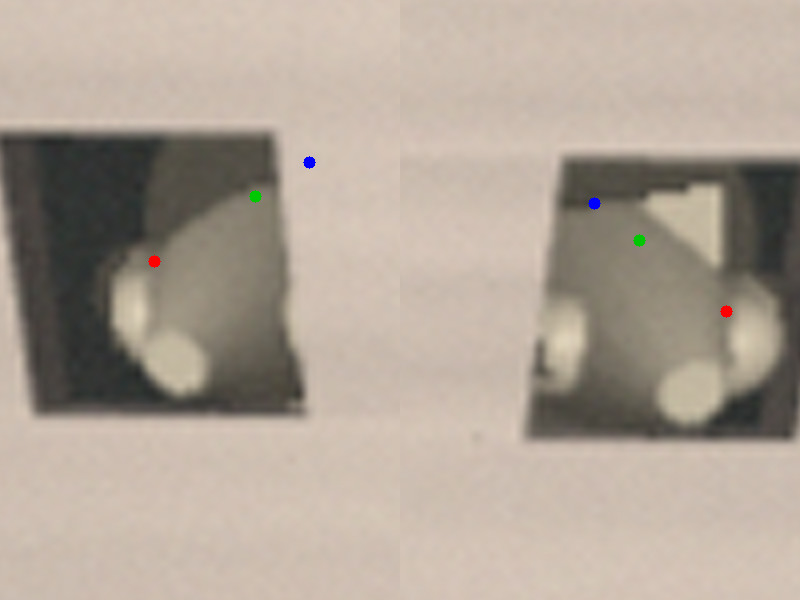

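>>> step_arm(steps=[[-2,1,2,0],[-1,0,4,0],[-2,0,4,0],[-3,0,4,0],[-4,0,4,0],[-4,0,4,0],[-4,0,4,0]])

```text
time: 15.7
tool_pos: [0.5434, 0.186, 0.1123]
tool_rot: [-0.008, 0.988, -0.097, 0.124]
contact_force: [0.1, -3.8, 8.9]
gripper_width: 0.224
```

```bash
python3 look.py w10; python3 plate.py w10;python3 ov.py w10 .577 .178 .101 -12.5|tail -1
```

```text
15.7 [0.5434342  0.18598312 0.11225151] [-0.00781662  0.9875556  -0.09662247  0.12384241] [ 0.08131193 -3.78246503  8.8993487 ]
96852 tool slope [-6.53 -0.93] xmax,y 0.0868 -0.0898 0.0919 world tilt 20.64 dir -7.5
n [-0.35   0.046  0.936] tool z [ 0.246 -0.008 -0.969]
upper edge z 0.1312 [0.6246 0.1678 0.1312]
45 -65 19 [522.3 137.6]
```

View pics/w10.png

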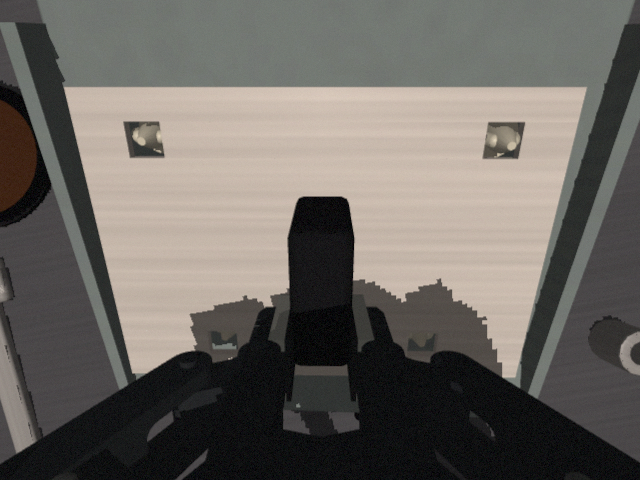

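Both upper pins are now in their holes, (148,138) and (503,140), tilt 20.6°. From here I'll track the plate pose numerically in the seat frame.

```bash
cat >>plate.py <<'E'
# plate pose in nominal seat frame (mm, deg)
import numpy as np
yaw=np.radians(-12.3);t=np.radians(25);cc,ss=np.cos(yaw),np.sin(yaw)
X=np.array([cc*np.cos(t),ss*np.cos(t),np.sin(t)]);Y=np.array([-ss,cc,0]);N=np.cross(X,Y);S=np.c_[X,Y,N];seat=np.array([.577,.178,.100])
Q=P[(im.min(2)>60)&(d>.08)&(d<.35)];Q=Q[abs(Q[:,2]-Q[:,:2]@co[:2]-co[2])<.0025];Q=Q[(abs(Q[:,1])<.11)&(Q[:,0]>.0)&(Q[:,0]<.1)]
hi=[];ys=np.arange(-.07,.071,.01)
for y in ys:
    k=abs(Q[:,1]-y)<.004;hi.append(Q[k,0].max())
a,b=np.polyfit(ys,hi,1)
k=(Q[:,0]>.03)&(Q[:,0]<.06);L=[(Q[k&(abs(Q[:,0]-x)<.003),1].min()+Q[k&(abs(Q[:,0]-x)<.003),1].max())/2 for x in(.035,.04,.045,.05,.055)]
ex=np.array([1,-a,co[0]-a*co[1]]);ex/=np.linalg.norm(ex)
e0=np.array([b,0,0.]);e0[2]=co[2]+co[0]*e0[0]
ym=np.mean(L)-(-a)*(.045-0)  # y at x=0
c=np.array([b,ym-a*b,0]);c[2]=co[2]+c[:2]@co[:2];c=c-.063*ex-.004*n
Wc=Tt[:3,:3]@c+Tt[:3,3]
print("centre in seat mm",(S.T@(Wc-seat)*1e3).round(1),"n in seat (x,y) deg",np.degrees((S.T@w)[:2]).round(2),"x-axis yaw deg",np.degrees((S.T@Tt[:3,:3]@ex)[1]).round(2))
E
for i in w8 w9 w10;do python3 plate.py $i|tail -1;done
```

```text
centre in seat mm [ 2.7  2.9 16. ] n in seat (x,y) deg [10.59 -2.76] x-axis yaw deg -2.11
centre in seat mm [-0.3  0.1 21.9] n in seat (x,y) deg [10.61 -2.66] x-axis yaw deg 0.07
centre in seat mm [-4.   0.3  8.4] n in seat (x,y) deg [ 4.42 -1.69] x-axis yaw deg 0.47
```

>>> step_arm(steps=[[-2,1,3,0],[-2,1,3,0],[-2,1,3,0],[0,0,0,0]])

```text
time: 16.15
tool_pos: [0.5439, 0.1852, 0.1081]
tool_rot: [-0.01, 0.987, -0.097, 0.13]
contact_force: [-7.8, -1.8, 4.1]
gripper_width: 0.224
```

```bash
python3 look.py w11; python3 plate.py w11
```

```text
16.15 [0.54387668 0.18522927 0.10812924] [-0.00996526  0.98674505 -0.09686145  0.1298182 ] [-7.83587933 -1.82515706  4.09244097]
97435 tool slope [-6.28  0.01] xmax,y 0.0868 -0.09 0.0915 world tilt 21.17 dir -4.2
n [-0.36   0.027  0.932] tool z [ 0.258 -0.005 -0.966]
upper edge z 0.1278 [0.6249 0.1668 0.1278]
centre in seat mm [-5.3 -9.1  4.3] n in seat (x,y) deg [ 4.01 -2.91] x-axis yaw deg 0.62
```

```bash
cat >prot.py <<'E'
# height of pins above plate's upper side at the four holes (15 mm = home, 3 mm = hanging on the barbs)
import sys,contextlib,io
with contextlib.redirect_stdout(io.StringIO()): exec(open("plate.py").read())
ey=np.cross(-n,ex)  # tool frame: plate y is -tool y; handled by signs
c0=c+n*.004; yc=(q[:,1].min()+q[:,1].max())/2; c0[1]=yc-a*c0[0]*0
A=P.reshape(-1,3)-c0; ok=(d.reshape(-1)>.05)
lx=A@ex; ly=-(A@np.cross(n,ex))*-1; lz=A@n
for nm,hx,hy in(("post0",45,65),("post1",45,-65),("post2",-45,45),("post3",-45,-45)):
    k=ok&(np.hypot(lx*1e3-hx,ly*1e3-hy)<9)
    zz=lz[k]*1e3; up=k&(lz>.0015)&(lz<.025)
    print(nm,"n",k.sum(),"above",up.sum(),"max",zz[zz<25].max().round(1) if k.any() else None,"p95",np.percentile(zz,95).round(1),"below",(zz<-3).sum(),"at",(np.array([np.median(lx[up]),np.median(ly[up])])*1e3).round(1) if up.any() else "")
E
for i in w4 w10 w11;do echo $i;python3 prot.py $i;done
```

```text
w4
w10
post0 n 1590 above 121 max 4.8 p95 2.3 below 307 at [45.2 64. ]
post1 n 1893 above 373 max 8.2 p95 5.7 below 327 at [ 45.1 -64. ]
post2 n 612 above 0 max 1.5 p95 0.7 below 140 at 
post3 n 732 above 0 max 1.4 p95 0.6 below 167 at 
w11
post0 n 1660 above 272 max 7.0 p95 4.8 below 185 at [46.7 63.6]
post1 n 1931 above 818 max 13.3 p95 11.0 below 336 at [ 46.5 -62.9]
post2 n 735 above 0 max 1.3 p95 0.5 below 157 at 
post3 n 909 above 122 max 6.0 p95 4.0 below 62 at [-43.1 -44.3]Traceback (most recent call last):
  File "prot.py", line 3, in <module>
    with contextlib.redirect_stdout(io.StringIO()): exec(open("plate.py").read())
                                                    ~~~~^^^^^^^^^^^^^^^^^^^^^^^^^
  File "<string>", line 19, in <module>
    return umr_maximum(a, axis, None, out, keepdims, initial, where)
ValueError: zero-size array to reduction operation maximum which has no identity
```

Protrusion above the plate: post1 13 mm (clicked), post0 7, post3 6 (both in their holes), post2 about flush. I'll release the handle, let the plate settle and measure again.

>>> step_arm(claw=45, steps=[[0,0,0,0],[0,0,0,0],[0,0,-5,0],[0,0,-20,0],[0,0,-30,0],[0,0,-30,0],[0,0,0,0],[0,0,0,0]])

```text
time: 17.0
tool_pos: [0.5194, 0.1852, 0.19]
tool_rot: [-0.009, 0.987, -0.097, 0.127]
contact_force: [-0.9, -0.8, 0.1]
gripper_width: 0.452
```

```bash
python3 look.py w12; python3 plate.py w12; python3 prot.py w12
```

```text
17.0 [0.51944813 0.18524835 0.19004782] [-0.0094481   0.98704406 -0.09746243  0.1271056 ] [-0.92291691 -0.76228814  0.06125831]
73066 tool slope [3.66 0.63] xmax,y 0.1319 -0.1147 0.1151 world tilt 11.21 dir 5.1
n [-0.194 -0.017  0.981] tool z [ 0.253 -0.006 -0.968]
upper edge z 0.125 [0.6709 0.172  0.125 ]
centre in seat mm [-37.2 -27.1  16.3] n in seat (x,y) deg [14.11 -3.32] x-axis yaw deg 4.42
post0 n 728 above 693 max 6.4 p95 4.6 below 0 at [45.5 65. ]
post1 n 721 above 473 max 4.7 p95 3.6 below 0 at [ 47.4 -64.8]
post2 n 41 above 0 max -44.6 p95 -45.6 below 41 at 
post3 n 20 above 0 max -42.0 p95 -42.1 below 20 at
```

```bash
python3 - <<'E'
import numpy as np
im=np.load("w10.npz")["im"];
for v,u in((110,300),(180,200),(300,250),(50,300),(300,90)):print("w10",v,u,im[v,u])
im=np.load("w12.npz")["im"]
for v in range(20,420,30):print(v,[tuple(int(x) for x in im[v,u]) for u in(120,200,250,400,450,520)])
E
```

```text
w10 110 300 [203 189 175]
w10 180 200 [198 185 173]
w10 300 250 [80 76 71]
w10 50 300 [115 121 116]
w10 300 90 [108 111 107]
20 [(123, 128, 121), (151, 155, 148), (153, 159, 154), (150, 159, 150), (149, 156, 150), (147, 155, 147)]
50 [(91, 83, 89), (140, 149, 141), (144, 150, 143), (145, 150, 142), (143, 148, 143), (129, 132, 127)]
80 [(140, 145, 140), (142, 149, 142), (147, 151, 145), (141, 147, 137), (143, 150, 142), (55, 60, 58)]
110 [(96, 92, 93), (241, 231, 222), (240, 230, 220), (236, 226, 215), (235, 225, 214), (141, 146, 139)]
140 [(93, 90, 90), (64, 67, 63), (234, 224, 211), (236, 223, 213), (231, 221, 206), (97, 93, 92)]
170 [(94, 92, 93), (233, 222, 210), (234, 224, 213), (239, 229, 219), (240, 230, 219), (97, 91, 92)]
200 [(89, 84, 88), (234, 224, 214), (235, 223, 210), (233, 222, 209), (233, 222, 209), (95, 92, 93)]
230 [(94, 91, 91), (232, 221, 207), (233, 224, 212), (238, 227, 216), (236, 225, 213), (91, 88, 87)]
260 [(95, 90, 95), (236, 225, 216), (233, 222, 209), (170, 159, 147), (233, 222, 211), (94, 89, 92)]
290 [(95, 94, 92), (233, 223, 209), (103, 96, 89), (104, 98, 93), (233, 223, 211), (92, 89, 92)]
320 [(95, 89, 91), (151, 157, 151), (98, 98, 94), (19, 23, 24), (153, 160, 154), (99, 92, 96)]
350 [(95, 91, 92), (91, 89, 90), (81, 82, 77), (19, 20, 22), (97, 93, 95), (93, 89, 90)]
380 [(29, 27, 29), (27, 26, 26), (19, 19, 17), (24, 25, 23), (18, 21, 23), (19, 21, 14)]
410 [(27, 30, 29), (25, 30, 33), (15, 25, 24), (16, 21, 16), (21, 25, 27), (21, 24, 26)]
```

```bash
cat >pp.py <<'E'
import sys
from h import *
from plant import camera_params
z=np.load(sys.argv[1]+".npz");im,d,Tt=z["im"].astype(int),z["d"],z["Tt"];p=camera_params("wrist");P=cloud(p,d,z["T"])
warm=(im[...,0]-im[...,2]>.05*im[...,0])&(im[...,0]>180)&(d>.05)&(d<.45)
lab,st=cv2.connectedComponentsWithStats(warm.astype(np.uint8))[1:3];m=lab==1+np.argmax(st[1:,4]);q=P[m]
for k in range(5):
    A=np.c_[q[:,:2],np.ones(len(q))];co=np.linalg.lstsq(A,q[:,2],rcond=None)[0];e=q[:,2]-A@co;q=q[abs(e)<max(.0015,2*e.std())]
n=np.array([-co[0],-co[1],1]);n/=np.linalg.norm(n)
warm2=(im[...,0]-im[...,2]>.05*im[...,0])&(im[...,0]>60)&(d>.05)
Q=P[warm2];Q=Q[(abs(Q[:,2]-Q[:,:2]@co[:2]-co[2])<.003)&(np.linalg.norm(Q-q.mean(0),axis=1)<.14)]
x0=np.array([1,0,co[0]]);x0/=np.linalg.norm(x0);y0=np.cross(n,x0);o=q.mean(0)
r=cv2.minAreaRect((np.c_[(Q-o)@x0,(Q-o)@y0]*1e3).astype(np.float32));(cx,cy),(w,h),ang=r
bx=cv2.boxPoints(r);
yw=np.radians(ang if abs(((ang+45)%90)-45-ang)<1e-6 else ang-90)
yw=(np.radians(ang)+np.pi/4)%(np.pi/2)-np.pi/4
X=x0*np.cos(yw)+y0*np.sin(yw)
if abs(np.degrees(yw))>45: print("yaw?")
Y=np.cross(n,X);c=o+(cx*x0+cy*y0)/1e3
top=np.percentile((Q-c)@X,99.8);c=c+X*(top-.063)   # upper edge is the trusted one
U=c-.004*n
yaw=np.radians(-12.3);t=np.radians(25);cc,ss=np.cos(yaw),np.sin(yaw)
S=np.c_[[cc*np.cos(t),ss*np.cos(t),np.sin(t)],[-ss,cc,0],np.cross([cc*np.cos(t),ss*np.cos(t),np.sin(t)],[-ss,cc,0])]
print("size",round(w,1),round(h,1),"tilt",np.degrees(np.arccos(n[2])).round(2),"centre",U.round(4),"in seat mm",(S.T@(U-[.577,.178,.1])*1e3).round(1),"n in seat deg",np.degrees((S.T@n)[:2]).round(2),"yaw",np.degrees(np.arctan2(X[1],X[0])).round(2))
A=P.reshape(-1,3)-c;ok=(d.reshape(-1)>.05);lx,ly,lz=A@X,A@Y,A@n
for nm,hx,hy in(("post0",45,65),("post1",45,-65),("post2",-45,45),("post3",-45,-45)):
    k=ok&(np.hypot(lx*1e3-hx,ly*1e3-hy)<12)&(lz<.022);zz=lz[k]*1e3;up=k&(lz>.0018)
    print(nm,k.sum(),"above",up.sum(),"max",np.percentile(zz,99.7).round(1) if k.any() else "","at",(np.array([np.median(lx[up]),np.median(ly[up])])*1e3).round(1) if up.any() else "","hole world",(c+hx/1e3*X+hy/1e3*Y).round(4))
np.savez("plate.npz",c=c,X=X,Y=Y,n=n)
E
for i in w11 w12;do echo $i;python3 pp.py $i;done
```

```text
w11
size 201.2 126.8 tilt 21.17 centre [0.5685 0.1701 0.1016] in seat mm [-5.4 -9.5  4.3] n in seat deg [ 4.02 -2.91] yaw -11.61
post0 3379 above 254 max 6.1 at [46.8 73.4] hole world [0.6202 0.2256 0.1243]
post1 3354 above 399 max 12.7 at [ 46.7 -55. ] hole world [0.5962 0.098  0.1186]
post2 735 above 0 max 1.2 at  hole world [0.5342 0.2229 0.0912]
post3 1394 above 93 max 5.2 at [-43.  -34.8] hole world [0.5176 0.1345 0.0872]
w12
size 181.3 126.5 tilt 20.08 centre [0.568  0.1799 0.1068] in seat mm [-5.5 -0.  10.1] n in seat deg [ 5.39 -4.49] yaw -11.63
post0 1464 above 61 max 4.7 at [46.3 65. ] hole world [0.6196 0.2352 0.1302]
post1 1459 above 400 max 14.4 at [ 46.6 -62.8] hole world [0.5967 0.1076 0.1211]
post2 781 above 1 max 1.6 at [-48.6  36.2] hole world [0.5331 0.2326 0.0986]
post3 875 above 44 max 4.4 at [-43.3 -44.2] hole world [0.5172 0.1443 0.0923]
```

Plate resting freely: post1 home (14.4 mm protrusion), post0 and post3 hanging on their barbs (about 4.5 mm), and post2's tip just in its hole. The plane through the first three fits this. Next I'll work out the press points for the closed fingertips.

```bash
cat >goto.py <<'E'
# shift in tool axes (mm) to bring fingertip point (tool mm) over a plate-surface point (plate mm)
import sys
from h import *
from plant import state
px,py,kx,ky=map(float,sys.argv[1:5]);z=np.load("plate.npz");T=Ttool(state())
g=z["c"]+px/1e3*z["X"]+py/1e3*z["Y"];l=T[:3,:3].T@(g-T[:3,3])*1e3-[kx,ky,0]
print("to contact, tool mm",l.round(1),"plate normal in tool",(T[:3,:3].T@z["n"]).round(3),"plate X in tool",(T[:3,:3].T@z["X"]).round(3))
E
python3 goto.py 35 64 11 -14
```

```text
to contact, tool mm [ 49.  -50.2  84.1] plate normal in tool [-0.09   0.029 -0.996] plate X in tool [ 0.996 -0.004 -0.09 ]
```

>>> step_arm(claw=0, steps=[[16,-17,10,0],[16,-17,15,0],[16,-16,15,0],[0,0,15,0],[0,0,10,0],[0,0,0,0],[0,0,0,0]])

```text
time: 17.75
tool_pos: [0.5888, 0.2232, 0.1291]
tool_rot: [-0.007, 0.988, -0.098, 0.121]
contact_force: [0.7, 0.1, 0.6]
gripper_width: -0.001
```

```bash
python3 goto.py 35 64 11 -14; python3 look.py w13; python3 pp.py w13
```

```text
to contact, tool mm [ 6.3 -2.7  7.2] plate normal in tool [-0.102  0.036 -0.994] plate X in tool [ 0.995 -0.003 -0.103]
17.75 [0.58882844 0.22320034 0.12911338] [-0.00666231  0.98778694 -0.0979827   0.12096263] [0.67260211 0.09185784 0.567272  ]
size 181.7 125.8 tilt 20.08 centre [0.5684 0.1796 0.1069] in seat mm [-5.  -0.3 10. ] n in seat deg [ 5.38 -4.49] yaw -11.97
post0 2348 above 111 max 4.4 at [46.  65.7] hole world [0.6203 0.2346 0.1305]
post1 2488 above 919 max 14.5 at [ 47.2 -61.6] hole world [0.5967 0.1071 0.1211]
post2 286 above 0 max 1.1 at  hole world [0.5337 0.2325 0.0988]
post3 148 above 0 max 0.9 at  hole world [0.5174 0.1443 0.0923]
```

>>> step_arm(steps=[[3,-1,2,0],[2,-1,2,0],[0,0,3,0],[0,0,3,0],[0,0,3,0]])

```text
time: 18.3
tool_pos: [0.5986, 0.224, 0.121]
tool_rot: [-0.008, 0.987, -0.098, 0.124]
contact_force: [-0.7, -1.0, 3.1]
gripper_width: -0.001
```

>>> step_arm(steps=[[0,0,3,0],[0,0,3,0],[0,0,3,0]])

```text
time: 18.6
tool_pos: [0.6016, 0.2237, 0.1146]
tool_rot: [-0.007, 0.987, -0.098, 0.124]
contact_force: [-6.1, -1.9, 7.9]
gripper_width: -0.002
```

```bash
python3 goto.py 35 64 11 -14; python3 look.py w14; python3 pp.py w14
```

```text
to contact, tool mm [-1.4  0.1 -9.9] plate normal in tool [-0.096  0.035 -0.995] plate X in tool [ 0.995  0.002 -0.096]
18.6 [0.60157631 0.22370871 0.11456265] [-0.00717174  0.98734144 -0.09814809  0.12438807] [-6.14015266 -1.88338264  7.88347737]
size 181.3 115.2 tilt 19.95 centre [0.5715 0.1792 0.0999] in seat mm [-5.1 -0.   2.3] n in seat deg [ 5.37 -3.72] yaw -11.91
post0 2727 above 345 max 21.5 at [45.1 63.5] hole world [0.6237 0.2342 0.1226]
post1 2529 above 949 max 14.3 at [ 47.3 -61.6] hole world [0.5996 0.1067 0.115 ]
post2 145 above 0 max 1.0 at  hole world [0.537  0.2321 0.0912]
post3 0 above 0 max  at  hole world [0.5204 0.1438 0.0859]
```

>>> step_arm(steps=[[0,0,3,0],[0,0,3,0]])

```text
time: 18.85
tool_pos: [0.6033, 0.2235, 0.1115]
tool_rot: [-0.007, 0.987, -0.098, 0.124]
contact_force: [-8.2, -2.8, 11.5]
gripper_width: -0.0
```

>>> step_arm(steps=[[0,0,2.5,0],[0,0,2.5,0]])

```text
time: 19.05
tool_pos: [0.6046, 0.2235, 0.1088]
tool_rot: [-0.006, 0.987, -0.098, 0.124]
contact_force: [-7.0, -1.0, 8.0]
gripper_width: -0.003
```

```bash
python3 look.py w15; python3 pp.py w15
```

```text
19.05 [0.60462096 0.22347989 0.10878454] [-0.00629448  0.98736634 -0.09818582  0.12420803] [-7.01966474 -1.01665311  8.02809956]
size 200.3 107.4 tilt 18.72 centre [0.575  0.1881 0.0975] in seat mm [-4.8  9.5 -0.6] n in seat deg [6.27 0.01] yaw -12.45
post0 2716 above 664 max 14.9 at [46.7 56.9] hole world [0.6293 0.2427 0.1157]
post1 3160 above 664 max 10.7 at [ 47.1 -69.4] hole world [0.6013 0.1157 0.1156]
post2 129 above 0 max 0.8 at  hole world [0.5418 0.2415 0.0868]
post3 0 above 0 max  at  hole world [0.5224 0.1536 0.0868]
```

post0 clicked: the force dropped from 14 to 10.6 N and the roll went to 0. Now to the lower left.

>>> step_arm(steps=[[0,0,-10,0],[0,0,-20,0],[0,0,-20,0],[-20,0,-10,0],[-30,0,0,0],[-25,12,0,0],[0,0,0,0],[0,0,0,0]])

```text
time: 19.9
tool_pos: [0.514, 0.228, 0.1513]
tool_rot: [-0.008, 0.987, -0.098, 0.125]
contact_force: [0.0, 0.1, 0.6]
gripper_width: 0.002
```

```bash
python3 look.py w16; python3 pp.py w16; python3 goto.py -36 38 11 -14
```

```text
19.9 [0.5140312  0.22802314 0.15127821] [-0.00769144  0.98718244 -0.09840148  0.12541462] [0.04596645 0.13891109 0.60504003]
size 181.2 127.3 tilt 18.7 centre [0.5697 0.1795 0.1029] in seat mm [-5.5 -0.1  5.7] n in seat deg [ 6.29 -0.07] yaw -11.94
post0 2180 above 584 max 14.8 at [45.9 63.8] hole world [0.6237 0.2345 0.121 ]
post1 2367 above 672 max 14.9 at [ 45.7 -62.3] hole world [0.5967 0.1074 0.1211]
post2 1211 above 57 max 4.8 at [-43.4  45.3] hole world [0.5361 0.2326 0.0922]
post3 1318 above 63 max 4.8 at [-43.7 -44.4] hole world [0.5175 0.1446 0.0923]
to contact, tool mm [ 3.6 14.5 61.4] plate normal in tool [-0.078 -0.043 -0.996] plate X in tool [ 0.997  0.001 -0.079]
```

Both upper posts are home (14.8 and 14.9), both lower ones hang (4.8). In tool terms the inner fingertip corner touches first, so I'll press just downhill of post2.

```bash
python3 goto.py -52 42 11 14
```

```text
to contact, tool mm [-12.3 -17.5  62.8] plate normal in tool [-0.078 -0.043 -0.996] plate X in tool [ 0.997  0.001 -0.079]
```

>>> step_arm(steps=[[-7,-9,10,0],[-6,-8,15,0],[0,0,15,0],[0,0,12,0],[0,0,0,0],[0,0,0,0]])

```text
time: 20.55
tool_pos: [0.5217, 0.2501, 0.0954]
tool_rot: [-0.008, 0.987, -0.1, 0.126]
contact_force: [-0.3, -0.1, -0.0]
gripper_width: 0.003
```

```bash
python3 goto.py -52 42 11 14
```

```text
to contact, tool mm [-1.6  3.4  7.2] plate normal in tool [-0.077 -0.044 -0.996] plate X in tool [ 0.997 -0.001 -0.077]
```

>>> step_arm(steps=[[-3,2,1,0],[-1,1,3,0],[0,0,3,0],[0,0,3,0],[0,0,3,0]])

```text
time: 21.05
tool_pos: [0.5221, 0.248, 0.0837]
tool_rot: [-0.009, 0.987, -0.1, 0.128]
contact_force: [-1.1, -1.2, 3.9]
gripper_width: 0.003
```

```bash
python3 goto.py -52 42 11 14
```

```text
to contact, tool mm [ 0.5  1.  -4.2] plate normal in tool [-0.073 -0.046 -0.996] plate X in tool [ 0.997 -0.002 -0.073]
```

>>> step_arm(steps=[[0,0,3,0],[0,0,3,0],[0,0,3,0]])

```text
time: 21.35
tool_pos: [0.5251, 0.2478, 0.0774]
tool_rot: [-0.009, 0.987, -0.1, 0.128]
contact_force: [-8.0, -1.6, 10.1]
gripper_width: 0.0
```

>>> step_arm(steps=[[0,0,2.5,0],[0,0,2.5,0]])

```text
time: 21.55
tool_pos: [0.5263, 0.2478, 0.0749]
tool_rot: [-0.008, 0.987, -0.1, 0.127]
contact_force: [-8.6, -2.2, 12.2]
gripper_width: 0.002
```

>>> step_arm(steps=[[0,0,2.5,0],[0,0,2.5,0]])

```text
time: 21.75
tool_pos: [0.5273, 0.2478, 0.0731]
tool_rot: [-0.007, 0.987, -0.1, 0.126]
contact_force: [-11.1, -3.5, 14.2]
gripper_width: -0.0
```

>>> step_arm(steps=[[0,0,2.5,0],[0,0,2,0]])

```text
time: 21.95
tool_pos: [0.5278, 0.2477, 0.072]
tool_rot: [-0.006, 0.987, -0.101, 0.125]
contact_force: [-11.6, -3.1, 15.5]
gripper_width: -0.003
```

```bash
python3 look.py w17; python3 pp.py w17
```

```text
21.95 [0.52782779 0.2476746  0.07201819] [-0.00629231  0.98705012 -0.10074488  0.12467135] [-11.62405358  -3.07356058  15.45719993]
size 177.5 110.0 tilt 20.21 centre [0.5642 0.2023 0.0847] in seat mm [-22.5  21.1  -6.4] n in seat deg [4.79 0.32] yaw -12.46
post0 3843 above 9 max 1.8 at [44.9 60.1] hole world [0.6182 0.257  0.1037]
post1 1509 above 8 max 1.9 at [ 44.7 -55. ] hole world [0.59   0.1301 0.1043]
post2 1163 above 399 max 21.8 at [-37.1  44.8] hole world [0.5314 0.2557 0.0727]
post3 1428 above 1 max 1.4 at [-41.9 -45.5] hole world [0.5118 0.1678 0.0731]
```

>>> step_arm(steps=[[0,0,2.5,0],[0,0,2.5,0]])

```text
time: 22.2
tool_pos: [0.5284, 0.2477, 0.0709]
tool_rot: [-0.005, 0.987, -0.101, 0.123]
contact_force: [-12.1, -3.3, 16.0]
gripper_width: -0.007
```

>>> step_arm(steps=[[0,0,3,0],[0,0,3,0]])

```text
time: 22.4
tool_pos: [0.5296, 0.2475, 0.0677]
tool_rot: [-0.004, 0.987, -0.101, 0.122]
contact_force: [-6.7, -3.3, 10.2]
gripper_width: -0.003
```

Click: the force dropped from 19 to 12 N. I'll lift and measure.

>>> step_arm(steps=[[0,0,-10,0],[0,0,-20,0],[0,0,-25,0],[0,15,-15,0],[0,20,0,0],[0,20,0,0],[0,0,0,0],[0,0,0,0]])

```text
time: 23.2
tool_pos: [0.5017, 0.1946, 0.1388]
tool_rot: [-0.006, 0.987, -0.101, 0.125]
contact_force: [-0.0, 0.3, 0.5]
gripper_width: 0.001
```

```bash
python3 look.py w18; python3 pp.py w18; python3 goto.py -52 -42 11 14
```

```text
23.2 [0.50170413 0.19462016 0.13876144] [-0.00600787  0.98708589 -0.10055996  0.12455141] [-0.03660493  0.3004037   0.45120842]
size 181.3 126.9 tilt 25.01 centre [0.5722 0.1792 0.0974] in seat mm [-5.6  0.1 -0.3] n in seat deg [-0.01 -0.11] yaw -12.33
post0 2505 above 706 max 15.7 at [46.5 62.9] hole world [0.6242 0.2343 0.1202]
post1 2702 above 755 max 15.9 at [ 47.1 -62.7] hole world [0.5966 0.1073 0.1199]
post2 1328 above 461 max 15.5 at [-41.6  43.4] hole world [0.5403 0.2322 0.0821]
post3 1386 above 483 max 15.6 at [-41.2 -44.2] hole world [0.5211 0.1442 0.0819]
to contact, tool mm [-3.2 30.8 61.9] plate normal in tool [-0.188 -0.038 -0.981] plate X in tool [ 0.982  0.    -0.189]
```

All four protrude 15.5–15.9 mm and the plate tilts 25.0° with no roll, so it is home. I'll retreat, take a last look and hand in.

>>> step_arm(steps=[[0,0,-30,0],[0,0,-40,0],[0,0,-40,0],[0,0,-30,0],[0,0,0,0],[0,0,0,0]])

```text
time: 23.85
tool_pos: [0.4654, 0.2002, 0.2764]
tool_rot: [-0.006, 0.988, -0.098, 0.121]
contact_force: [0.4, 0.0, 0.1]
gripper_width: 0.002
```

```bash
python3 look.py w19; python3 pp.py w19; python3 - <<'E'
from plant import *
import cv2,numpy as np
im,d=grab_frame("scene");a=np.load("scene0.npz")["im"]
df=np.abs(im.astype(int)-a).max(2)>60
print({n:int(df[t:b,l:r].sum()) for n,(l,t,r,b) in dict(tin=(318,270,346,304),flange=(118,280,165,320),spool=(475,240,530,290),wrench=(460,188,495,240),brush=(118,208,142,278),bush=(306,210,326,232)).items()})
cv2.imwrite("pics/end.png",cv2.resize(im[180:330,270:470,::-1],(800,600),interpolation=cv2.INTER_CUBIC))
E
```

```text
23.85 [0.4653647  0.20018682 0.27637028] [-0.00582746  0.9876957  -0.09837847  0.12142863] [0.41792853 0.00110751 0.0886457 ]
size 180.6 126.4 tilt 25.02 centre [0.5724 0.1792 0.0974] in seat mm [-5.4  0.1 -0.3] n in seat deg [-0.02 -0.13] yaw -12.35
post0 778 above 213 max 15.9 at [46.8 63.8] hole world [0.6244 0.2343 0.1202]
post1 809 above 224 max 15.7 at [ 47.3 -63.4] hole world [0.5967 0.1073 0.1199]
post2 527 above 159 max 15.6 at [-42.  44.] hole world [0.5405 0.2322 0.0821]
post3 550 above 165 max 15.9 at [-41.5 -44.2] hole world [0.5213 0.1443 0.0819]
{'tin': 0, 'flange': 0, 'spool': 0, 'wrench': 0, 'brush': 0, 'bush': 0}
```

View pics/end.png

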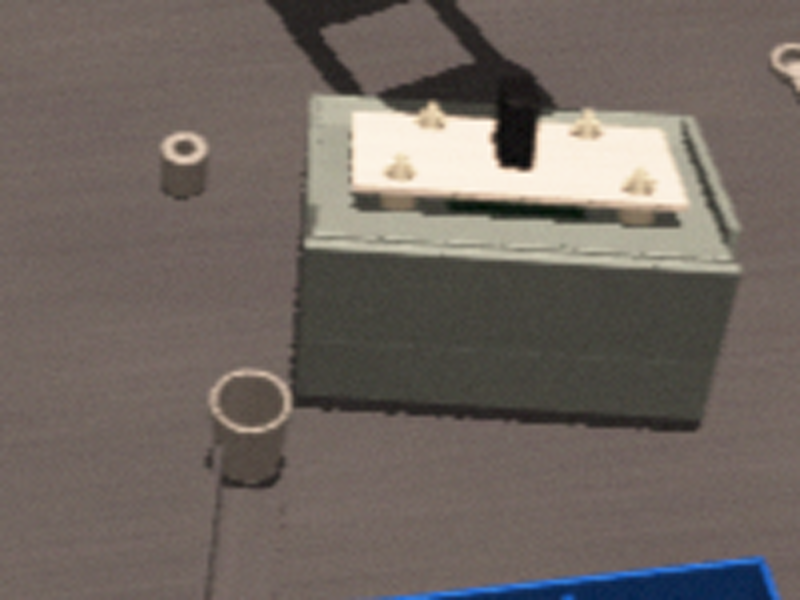

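The picture shows the plate flat on its shoulders, with all four pins and barbs above it, at about (432,118), (587,125), (400,167) and (640,182), handle outwards. The tin and the bush stand where they were.

```bash
python3 -c "
from plant import *
print(job_done())"
```

```text
the job is handed in; nothing more can be done
None
```

The cover is on the console, handle outwards and the right way round, with all four standoffs clicked through. I handed the job in at about 24 s of the 58 s allowed.

**How it went:**
- I carried the plate by its handle and hooked its upper holes on the upper pins. From there I tilted it down to the slope of the face.
- While I was still holding it, the upper right standoff clicked first, so the plate was rolled about 3° (4.5° once I let go) and not level. It came level when I pressed the upper left.
- I had to ease off and redo the hooking once, because the left pin first caught under the edge of its hole.
- After releasing the handle I pressed with closed fingertips beside the upper left standoff, then the lower left. That second press clicked both lower standoffs.
- The highest force I read was about 20 N, roughly 13 mm of face travel against the 18 mm limit. I read force only at the end of each move.

**Last checks, with the arm clear:**
- The pins stand 15.6 to 15.9 mm above the plate at all four holes (15 mm means home).
- The plate tilts 25.0° with 0.1° of roll, and the face is back out.
- The before-and-after pictures show no change at the tin, flange, spool, wrench, brush or bush. I did not check the angle iron this way.
- **Disagreement:** the measured plate centre is about 5 mm down-slope of my first estimate of the seat. I put that down to the estimate and camera calibration, since all four pins came through the holes within about 4 mm of centre.

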